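Hold the probe in the reader's check frame

ROBOT

A 7-joint arm with a two-finger parallel gripper is mounted at the origin on the work surface. World frame = base frame: x ahead of the robot, y to its left, z up, the work surface at z = 0. Lengths are in mm, angles in degrees, forces in N, time in s.
With the tool pointing down it reaches from about 425 to 950 mm from the base axis. Payload 16.7 kg.
Tool frame: the origin (TCP) lies at the very end of the fingers, on their centre line; the grasp point (between the pads) lies 19 mm behind it; z points along the fingers, y is the line along which they close (so a half turn about z gives the same grasp; the last joint's range is limited). The gripper opens to 94 mm and grips with 3 to 60 N. Pads are 16 mm wide; open, the fingers measure 119 mm over their backs; the gripper's body (75 mm by 177 mm) begins 78 mm behind the grasp point.
Start: joints at [64.83, 24.414, 4.234, 92.017, -1.954, 63.644, -3.845], TCP at [192.858, -646.823, 205.467] pointing down, gripper open.
Joint ranges: [-163.25, 163.25], [-28.42, 122.38], [-70.27, 78.77], [12.13, 141.07], [-58.53, 238.53], [9.26, 117.41], [-156.51, 156.51]. Speed limits (degrees/s): [108.29, 108.29, 136.94, 136.94, 172.46, 172.46, 172.46].

INTERFACE

Orientations are given as a 3x3 rotation matrix whose columns are the frame's x, y, z axes.
In Python, from plant import env gives the robot as it stands. The module is installed in compiled form; this text tells all that it offers.
- The arm moves only by the tool apply_moves, never from a script. Its argument "targets" is text: rows parted by semicolons, each of 7 numbers parted by spaces: the turn, a rotation vector about the world's x, y, z in normalised numbers (1 is 180 degrees), then the shift along the world's x, y, z in normalised numbers (1 is 500 mm), then the finger opening in mm, from 0 to 94. A call has 1 to 10 rows; each row is the pose to reach, as a shift and turn from the pose commanded when the call began; what a row does not reach only later rows make up. A row lasts 1/10 s, in which the tool goes at most 50 mm and 8.59 degrees, less where a joint would pass 70% of its speed; a pose out of reach is approached as far as the arm can. Shift and turn numbers lie between -1 and 1, and a call with a number outside is refused. A call with a gripper value outside its range is refused whole. The fingers move at their own pace and stop on an object; "force" is the grip in N (left out, the last holds). Time passes only in rows, so rows that repeat a pose let the fingers close. It gives the time, the measured TCP pose, the force, the opening and the grip force at its end, in the units of the state.
- env.state(): the state, without advancing time (a new reading comes with each control period).
- env.capture(name): name is "side" or "top"; returns (picture, depth): 400x640x3 uint8, red, green, blue; 400x640 float32, mm along the optical axis (not along the pixel's ray), 0 where there is no reading.
- env.camera_params(name): a dict with "fx", "fy", "cx", "cy" (pixels), "rvec" (rotation vector, rad) and "tvec" (3), from world to camera coordinates, as OpenCV has them. Camera axes: x right, y down, z forward; pixel columns grow to the right and rows downward; lengths in mm; the calibration is good to about 2 mm. A picture is of the moment at which its call begins. camera_params takes no time and is no camera call.
- env.hand_in(): hands the job in; it is judged then, once.
The state is a dict: "clock": time; "q": joint angles; "qd": joint speeds; "joint_torque": joint torques, N m; "position": TCP position; "orientation": TCP orientation; "wrist_force": force on the tool from outside, world axes, zero at the start; "ft_torque": the same for the moment, N m; "grip_width": finger opening in mm; "grip_force": force on a finger pad.
Only numpy, scipy, OpenCV 4.12 (cv2) and the standard library are available. Lean on these libraries where they do the work, as an engineer would, in place of code of your own. Each camera call takes 0.05 s, during which the arm holds its last target. There are 200 camera calls.

TASK

Take the aluminium check frame off its sloped rest and stand it upright, guide hole up, in the middle of the reader's stage with its window facing the reader's eye, and let go of it. Then take the probe from its rack and lower its rod straight down through the frame's guide hole, without touching the frame with the probe, until the tip hangs about half way down the window below the hole. Finish holding the probe still there, centred under the hole, clear of the frame all round; leave the slide box, jar and cup alone.

Things in the scene. Friction and masses are not known exactly. Their poses are not given: they have to be found in the camera images.
- frame: Loose flat bare-aluminium frame, 50 mm wide (y), 30 thick (x), 90 tall (z), ~0.2 kg: foot bar z 0-14, window z 14-68 (34 wide, open through both large faces, +x and -x), guide bar z 68-90 with a hole down its middle. Origin: centre of the foot's underside; z runs to the guide-hole end. Starts leaning at 45 degrees on the rest, hole end high and roughly towards the robot.
- guide_hole (a point): Centre of the upper mouth of the frame's guide hole, on the frame's z axis, 90 mm from its origin. The bore is round, 18 mm in diameter, 22 mm deep and opens into the window; the probe's rod is 8 mm, so 5 mm is free all round.
- reader: Fixed optical reader: flat black stage 140 x 140 mm, top 24 mm above the work surface; on its +x side an aluminium housing (x 70 to 120, full width, 70 tall) with a round eye looking along -x. Origin: under the stage's centre, at the work surface; z up, x towards the eye. The window faces the eye when the frame's x lies along the reader's x, either way round.
- rest: Grey sloped rest, fixed: base 120 x 70 x 8 mm, a slope at 45 degrees and a ledge at its low end, both 44 mm wide, so the frame overhangs 3 mm on each side; its upper 28 mm lies beyond the slope. Origin: on the underside; z up, x towards the low end. The frame's origin starts at x 35, y 0, z 35 mm in these axes.
- probe: Loose probe, ~0.08 kg: steel rod 8 mm in diameter, 95 long, under a round black handle 24 in diameter, 70 long (95 to 165 mm above the tip). Origin at the rod's tip, z up along the rod. Starts upright in the rack, the handle's underside resting on the rack's top plate, tip 17 mm above the work surface.
- probe_tip (a point): The lower end of the probe's rod, on its axis (the same point as the probe's origin).
- rack: Grey probe rack, fixed: base 80 x 70 x 10 mm, two 10 mm steel posts at y +-28 mm, top plate 60 x 70 mm from 100 to 112 mm high with a 14 mm hole through its middle where the rod hangs. Origin: underside; z up through the hole.
- slide_box: Bystander: closed grey slide box 80 x 100 x 32 mm, origin under its centre. To be left alone.
- jar: Bystander: closed jar 56 mm in diameter, 70 mm tall, origin under its centre. To be left alone.
- cup: Bystander: small white cup 60 mm in diameter at the rim, 50 mm tall, origin under its centre. To be left alone.
Not all that is in view belongs to the job. Leave any orange look-alike of the probe alone. There is more than one size of the reader; the one meant has the size given above.

How it is judged (in metres and radians):
On the way, in this order (a step that is already met when the one before it is completed fails the run):
1. the frame stands upright, let go, in the middle of the reader's stage with its window facing the eye (angle between frame's own z axis and vertical below 0.08 rad and horizontal distance between frame and reader below 0.04 m and z of frame in the frame of reader between 0.02 and 0.03 m and angle between the x axis of frame and the x axis of reader, either way round below 0.3 rad and contact force between frame and the fingers below 0.05 N and linear speed of frame below 0.02 m/s), for 0.3 s.
2. the probe is held up with its tip above the frame's guide hole (z of probe_tip in the frame of frame above 0.095 m and contact force between probe and the fingers above 1 N and angle between frame's own z axis and vertical below 0.08 rad), for 0.05 s.
At the end, for the whole second after the job is handed in: Frame upright (4.5 deg) on the stage, within 40 mm of its centre, window facing the eye (17 deg), not touched by fingers; probe held still, upright (5 deg), through the hole, tip 20-62 mm above the frame's underside, within 3.5 mm of the hole's axis, touching neither frame nor stage (all of step 1 and z of probe_tip in the frame of frame between 0.02 and 0.062 m and horizontal distance between probe_tip and guide_hole below 0.0035 m and angle between probe's own z axis and vertical below 0.09 rad and linear speed of probe below 0.02 m/s and contact force between probe and the fingers above 1 N and contact force between probe and frame below 0.2 N and contact force between probe and reader below 0.05 N); the arm keeps its last pose, push and grip.
It fails at once if the probe touches the frame (contact force between probe and frame above 0.3 N).
It fails at once if the slide box is disturbed (distance of slide_box from where it was at the start of the episode above 0.02 m).
It fails at once if the jar is disturbed (distance of jar from where it was at the start of the episode above 0.02 m).
It fails at once if the cup is disturbed (distance of cup from where it was at the start of the episode above 0.02 m).
It also fails if it takes over 72 s, if anything falls off the work surface, if the arm or the gripper's body presses on something with over 40 N, if the wrist force passes 120 N, or if a joint passes its speed limit or range.

## Working session

There is one attempt and no reset: what is moved stays moved. The work goes in short steps, Python scripts to look and compute and a tool call to move; the robot and the scene stay as the last step left them, time stands still between calls to the robot, and variables do not carry over. Pictures are saved under pics/ and viewed, at most 14 in all, crops included, and the job is handed in when it is done.

Besides the shell and the picture viewer there is one more tool, called after "Call:" in YAML: its name, and indented under it one key for each argument. apply_moves: Moves the arm, as the interface text tells. Its arguments: {"type":"object","properties":{"targets":{"type":"string"},"force":{"type":"number"}},"required":["targets"]}

```bash
mkdir -p pics; cat > h.py <<'E'
import numpy as np,cv2
from plant import env
def cam(n):
    p=env.camera_params(n);R=cv2.Rodrigues(np.array(p['rvec'],float))[0];return p,R,np.array(p['tvec'],float).ravel()
def shot(n,tag):
    im,d=env.capture(n);cv2.imwrite(f'pics/{tag}.png',im[:,:,::-1]);np.save(f'pics/{tag}.npy',d);return im,d
def cloud(n,d):
    p,R,t=cam(n);v,u=np.mgrid[:d.shape[0],:d.shape[1]]
    P=np.stack([(u-p['cx'])/p['fx']*d,(v-p['cy'])/p['fy']*d,d],-1);W=(P-t)@R;W[d<=0]=np.nan;return W
def proj(n,X):
    p,R,t=cam(n);c=np.atleast_2d(X)@R.T+t;return np.c_[c[:,0]/c[:,2]*p['fx']+p['cx'],c[:,1]/c[:,2]*p['fy']+p['cy']]
E
python3 - <<'E'
from h import *
for n in('top','side'):
    shot(n,n+'0');p,R,t=cam(n);print(n,p['fx'],-R.T@t,R[2])
s=env.state();print(s['orientation'],s['position'],s['grip_width'])
E
```

```text
top 366.5849401645191 [414.46024617   7.12892438 891.99905308] [ 0.12885951 -0.01010648 -0.99161136]
side 387.3514839080218 [ 382.52921682 -564.81081551  546.23121212] [ 0.18061003  0.76321149 -0.62039362]
[[ 9.58301327e-01  2.85759329e-01 -4.16083044e-04]
 [ 2.85759615e-01 -9.58300756e-01  1.05068304e-03]
 [-9.84902154e-05 -1.12577068e-03 -9.99999361e-01]] [ 192.74691929 -646.49258255  204.8579755 ] 93.79879092478394
```

View pics/top0.png

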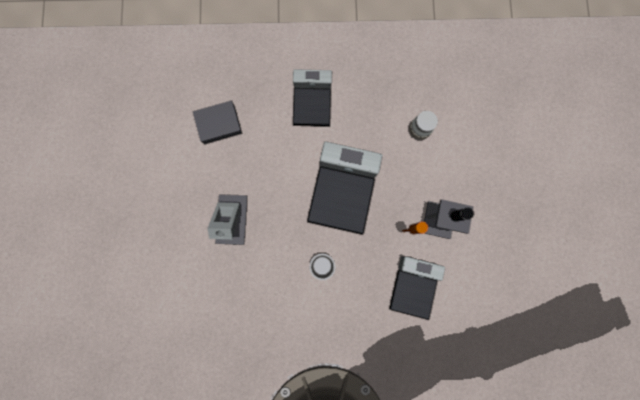

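View pics/side0.png

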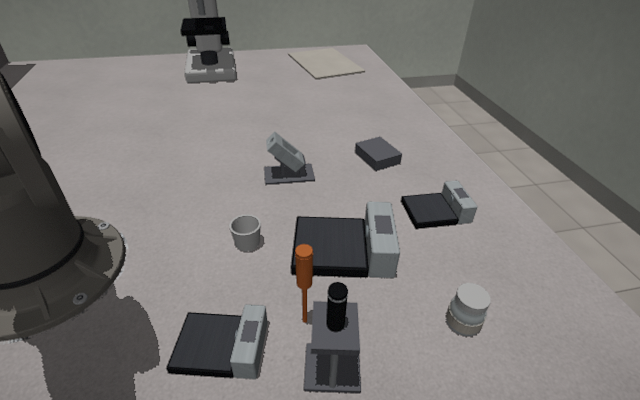

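The top view shows the frame on its rest at (225,220), the large reader at (342,199), the probe in the rack with its handle top at about (466,213), and the orange decoy at (420,228). The cup is at (322,265), the jar at (424,124) and the slide box at (217,122). Next I'll measure them with the depth clouds.

```bash
python3 - <<'E'
from h import *
T=cloud('top',np.load('pics/top0.npy'));S=cloud('side',np.load('pics/side0.npy'))
def reg(W,px,r):
    q=W[px[1]-r:px[1]+r,px[0]-r:px[0]+r].reshape(-1,3);return q[~np.isnan(q[:,0])]
def rect(n,q):
    r=cv2.minAreaRect(q[:,:2].astype(np.float32));print(n,len(q),np.round(r[0],1),np.round(r[1],1),round(r[2],2),'z',np.round(np.median(q[:,2]),1))
q=reg(T,(342,199),50);rect('stage T',q[(q[:,2]>18)&(q[:,2]<30)]);rect('house T',q[(q[:,2]>64)&(q[:,2]<76)])
q=reg(S,(335,243),65);rect('stage S',q[(q[:,2]>18)&(q[:,2]<30)&(q[:,0]>350)]);rect('house S',q[(q[:,2]>64)&(q[:,2]<76)&(q[:,0]>450)])
q=reg(T,(452,216),30);q=q[q[:,1]<-190]
print('table',np.median(reg(T,(150,300),10)[:,2]),np.median(reg(S,(200,180),10)[:,2]))
rect('plateT',q[(q[:,2]>104)&(q[:,2]<118)]);rect('handletop T',q[(q[:,2]>175)&(q[:,2]<190)])
q=reg(S,(336,325),60);rect('plateS',q[(q[:,2]>107)&(q[:,2]<117)]);rect('htop S',q[(q[:,2]>178)&(q[:,2]<190)])
for n,W,px in(('T',T,(228,220)),('S',S,(288,160))):
    q=reg(W,px,35);rect('restbase '+n,q[(q[:,2]>5)&(q[:,2]<11)]);f=q[q[:,2]>15];rect('frame '+n,f)
for n,W,px in(('dec',S,(304,285)),('cup',S,(246,232)),('jar',S,(467,308)),('box',S,(378,153))):
    q=reg(W,px,40);q=q[q[:,2]>12];print(n,np.round(q.min(0)),np.round(q.max(0)))
for tag,x0,y0 in(('top0',165,160),('side0',225,100)):
    im=cv2.imread(f'pics/{tag}.png')[y0:y0+100,x0:x0+130];cv2.imwrite(f'pics/{tag}c.png',cv2.resize(im,None,fx=6,fy=6,interpolation=cv2.INTER_CUBIC))
E
```

```text
stage T 3422 [525.7 -50. ] [140.1 141.7] 75.83 z 24.5
house T 1119 [616.7 -72.8] [139.8  50.4] 75.81 z 70.1
stage S 3585 [547.2 -57.1] [143.  189.7] 75.83 z 22.4
house S 1381 [614.7 -75.4] [139.9  50. ] 75.69 z 68.2
table 0.29693306781482465 -2.4864257739874414
plateT 718 [ 471.8 -285.8] [71.3 60.4] 76.26 z 112.0
handletop T 133 [ 472.1 -285.6] [22.6 22.8] 52.31 z 181.7
plateS 1874 [ 470.9 -265.1] [127.9  73. ] 89.87 z 110.6
htop S 273 [ 470.5 -287.6] [22.7 23.7] 32.66 z 180.4
restbase T 626 [486.  221.9] [125.9 111.2] 3.13 z 8.3
frame T 986 [481.5 216.6] [51.3 88.4] 86.89 z 78.7
restbase S 487 [483.5 212.4] [ 70.  118.6] 85.22 z 6.0
frame S 927 [478.9 214.5] [55.1 88.6] 86.67 z 66.1
dec [ 382. -300.   12.] [546. -49. 182.]
cup [339. -32.  12.] [397.  29.  51.]
jar [ 669. -283.   12.] [ 723. -229.   71.]
box [671. 188.  12.] [773. 302.  33.]
```

View pics/top0c.png

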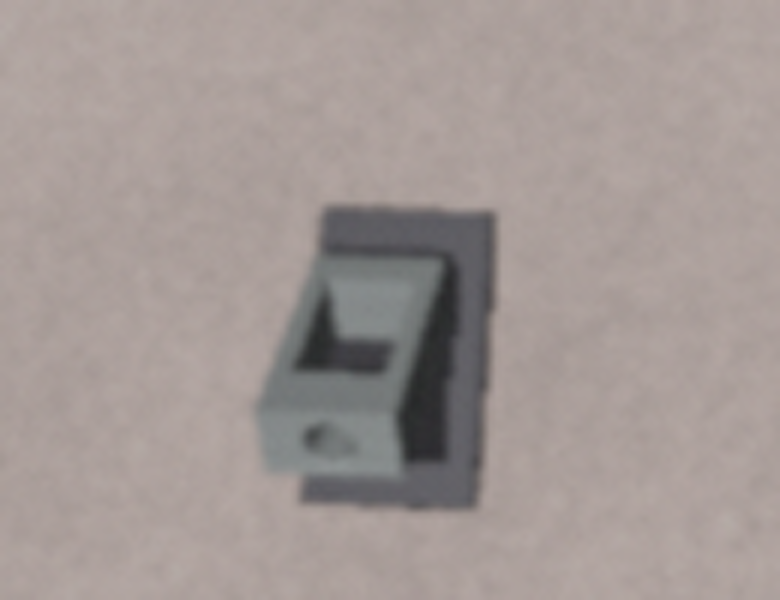

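View pics/side0c.png

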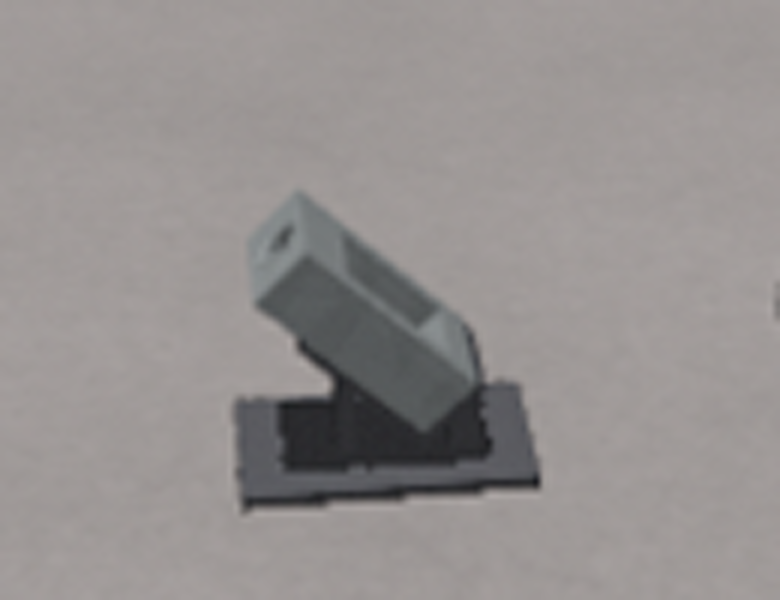

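The crops show the frame with its hole end at (330,440) in the top crop, leaning back towards the robot, with its long axis close to world x. Next I'll fit the frame pose in both clouds.

```bash
cat >> h.py <<'E'
from scipy.optimize import least_squares
def fitframe(W,c0,yaw0,tilt0):
    """box-surface fit; returns origin,yaw,tilt(deg). z axis=(-sin t cos y,-sin t sin y,cos t)"""
    def axes(yaw,t):
        cy,sy,ct,st=np.cos(yaw),np.sin(yaw),np.cos(t),np.sin(t)
        return np.array([[ct*cy,-sy,-st*cy],[ct*sy,cy,-st*sy],[st,0,ct]])
    q=W.reshape(-1,3);q=q[~np.isnan(q[:,0])]
    h=np.array([15,25,45.])
    def sdf(p,q):
        l=(q-p[:3])@axes(p[3],p[4])-[0,0,45];d=abs(l)-h
        return np.linalg.norm(np.maximum(d,0),axis=1)+np.minimum(d.max(1),0)
    p=np.r_[c0,np.radians([yaw0,tilt0])]
    for r in(10,6,4):
        s=q[abs(sdf(p,q))<r]
        s=s[np.linalg.norm(s-p[:3],axis=1)<120]
        o=least_squares(sdf,p,args=(s,),loss='soft_l1',f_scale=1.);p=o.x
    return np.round(p[:3],1),np.round(np.degrees(p[3:]),2),len(s),round(np.median(abs(sdf(p,s))),2)
E
python3 - <<'E'
from h import *
for n in('top','side'):
    W=cloud(n,np.load(f'pics/{n}0.npy'));W[~(W[...,2]>14)]=np.nan
    print(n,fitframe(W,[515,215,35],-3.4,45))
E
```

```text
top (array([511.2, 215. ,  35.2]), array([-3.47, 45.03]), 809, np.float64(0.59))
side (array([508.3, 214. ,  31.7]), array([-3.42, 44.51]), 799, np.float64(0.81))
```

The rows are not in the units I measure in: shifts go in shares of 500 mm and turns go in shares of 180 degrees. I convert before sending: 380 mm / 500 = 0.76, 340 mm / 500 = 0.68, -0.35 rad / 3.1416 = -0.1114.

Call:
apply_moves:
  targets: "0 0 0 0.06 0.04 0.06 90;0 0 -0.0159 0.14 0.12 0.14 90;0 0 -0.0318 0.22 0.2 0.22 90;0 0 -0.0477 0.3 0.28 0.25 90;0 0 -0.0637 0.38 0.36 0.25 90;0 0 -0.0796 0.44 0.44 0.25 90;0 0 -0.0955 0.5 0.52 0.25 90;0 0 -0.1114 0.54 0.6 0.25 90;0 0 -0.1114 0.58 0.68 0.25 90;0 0 -0.1114 0.62 0.76 0.25 90"

```text
clock: 1.1
position: [488.1, -293.8, 330.2]
orientation: [[0.998, -0.06, -0.0], [-0.06, -0.998, 0.0], [-0.0, -0.0, -1.0]]
wrist_force: [0.6, -0.1, -0.3]
grip_width: 90.2
grip_force: 0.0
```

Scaled: 400 mm / 500 = 0.8, 390 mm / 500 = 0.78.

Call:
apply_moves:
  targets: "0 0 0 0 0.08 0 90;0 0 0 0 0.17 0 90;0 0 0 0 0.26 0 90;0 0 0 0 0.35 0 90;0 0 0 -0.01 0.44 0 90;0 0 0 -0.03 0.53 0 90;0 0 0 -0.05 0.62 0 90;0 0 0 -0.07 0.7 0 90;0 0 0 -0.09 0.78 0 90;0 0 0 -0.1 0.8 0 90"

```text
clock: 2.1
position: [436.1, 108.1, 330.4]
orientation: [[0.998, -0.055, 0.0], [-0.055, -0.998, 0.0], [0.0, -0.001, -1.0]]
wrist_force: [-0.8, -0.6, 0.3]
grip_width: 90.2
grip_force: 0.0
```

```bash
python3 - <<'E'
from h import *
s=env.state();print(s['q'],s['position'],s['orientation'])
E
```

```text
[   6.50542354   -1.57790782  -27.55686112  108.23819504   -0.78731649
   73.14392277 -113.98661119] [436.1434009  108.14430146 330.36263607] [[ 9.98467763e-01 -5.53362799e-02  1.51250989e-04]
 [-5.53363490e-02 -9.98467646e-01  4.99058907e-04]
 [ 1.23403155e-04 -5.06663908e-04 -9.99999864e-01]]
```

Scaled: -191 mm / 500 = -0.382, -170 mm / 500 = -0.34, -0.784 rad / 3.1416 = -0.2496.

Call:
apply_moves:
  targets: "-0.0025 -0.0414 0 0 0.03 0 90;-0.0051 -0.0828 0 -0.01 0.07 -0.04 90;-0.0076 -0.1241 0 -0.03 0.11 -0.1 90;-0.0102 -0.1687 -0.0006 -0.05 0.15 -0.16 90;-0.0127 -0.2101 -0.0013 -0.072 0.176 -0.22 90;-0.015 -0.2496 -0.0016 -0.092 0.176 -0.28 90;-0.015 -0.2496 -0.0016 -0.092 0.176 -0.34 90;-0.015 -0.2496 -0.0016 -0.092 0.176 -0.382 90;-0.015 -0.2496 -0.0016 -0.092 0.176 -0.382 90;-0.015 -0.2496 -0.0016 -0.092 0.176 -0.382 90"

```text
clock: 3.1
position: [397.3, 191.6, 231.2]
orientation: [[0.734, -0.062, 0.676], [-0.046, -0.998, -0.041], [0.678, -0.001, -0.735]]
wrist_force: [0.1, -0.9, -0.8]
grip_width: 90.0
grip_force: 0.0
```

```bash
python3 - <<'E'
from h import *
s=env.state();print(s['q'],s['position'],s['orientation'],s['wrist_force'])
for n in('top','side'):
    im,d=shot(n,n+'1');W=cloud(n,d);W[~(W[...,2]>14)]=np.nan
    print(n,fitframe(W,[511,215,35],-3.4,45),proj(n,s['position']))
E
```

```text
[  26.38068022  -27.87724791  -70.24157783  141.03997777   17.16638765
   21.13122468 -156.4621367 ] [397.33151097 191.57162919 231.17612363] [[ 0.73392953 -0.06168226  0.67641906]
 [-0.04620563 -0.99809505 -0.04088158]
 [ 0.67765218 -0.00125017 -0.7353815 ]] [ 0.06579465 -0.85987178 -0.84266223]
top (array([511.1, 215.1,  35.3]), array([-3.39, 45.03]), 813, np.float64(0.6)) [[215.06674748 258.84516245]]
side (array([508.5, 214. ,  31.9]), array([-3.51, 44.67]), 785, np.float64(0.87)) [[243.68431891  90.48405215]]
```

View pics/side1.png

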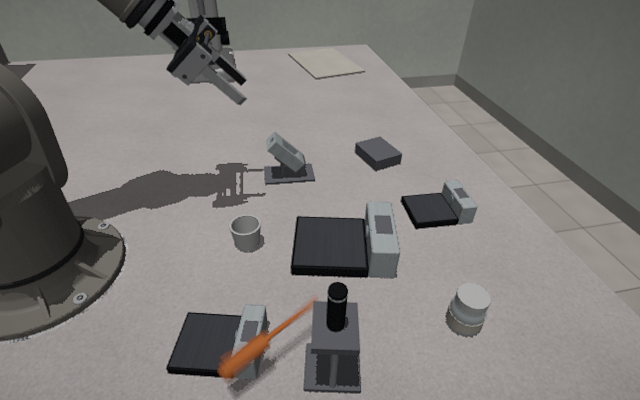

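The side view shows the gripper at (215,75), above and behind the frame at (287,152). The orange decoy has toppled onto the small reader at (265,340); I'll leave it alone. The arm has hit its joint limits at a 45° tilt, so I'll grasp at about 22° instead.

Scaled: -86 mm / 500 = -0.172, -60 mm / 500 = -0.12, 0.35 rad / 3.1416 = 0.1114.

Call:
apply_moves:
  targets: "0.0022 0.0382 0 0.03 0.02 0 90;0.0045 0.0764 0 0.06 0.04 -0.03 90;0.0067 0.1114 0 0.074 0.056 -0.07 90;0.0067 0.1114 0 0.074 0.056 -0.12 90;0.0067 0.1114 0 0.074 0.056 -0.172 90;0.0067 0.1114 0 0.074 0.056 -0.172 90;0.0067 0.1114 0 0.074 0.056 -0.172 90"

```text
clock: 3.9
position: [424.3, 200.4, 171.7]
orientation: [[0.927, -0.044, 0.373], [-0.048, -0.999, 0.003], [0.372, -0.021, -0.928]]
wrist_force: [0.7, -0.8, 1.2]
grip_width: 90.5
grip_force: 0.0
```

```bash
python3 - <<'E'
from h import *
s=env.state();print(s['q'],s['position'],s['orientation'],s['wrist_force'])
z=np.asarray(s['orientation'])[:,2]; g=np.array([510.8,214.9,35])+76*np.array([-.7058,.0425,.7071]); print('need shift',g+19*z-s['position'])
E
```

```text
[  27.40081307    1.13080464  -70.24361421  131.13456403   27.80651492
   35.12158544 -156.45830309] [424.27562679 200.35645897 171.65702763] [[ 0.92699845 -0.04350686  0.37253326]
 [-0.04803962 -0.99884125  0.00288889]
 [ 0.37197591 -0.02057435 -0.92801434]] [ 0.68004391 -0.79401091  1.20916672]
need shift [  39.96170522   17.8284299  -100.54970015]
```

Scaled: 110 mm / 500 = 0.22, 90 mm / 500 = 0.18, 0.02 rad / 3.1416 = 0.0064.

Call:
apply_moves:
  targets: "0.0022 0.0414 0 0.04 -0.04 0.06 90;0.0045 0.0828 0 0.08 -0.08 0.12 90;0.0064 0.1225 0 0.12 -0.12 0.18 90;0.0064 0.1225 0 0.14 -0.16 0.22 90;0.0064 0.1225 0 0.14 -0.16 0.22 90;0.0064 0.1225 0 0.14 -0.16 0.22 90"

```text
clock: 4.5
position: [495.0, 120.4, 282.5]
orientation: [[0.999, -0.053, -0.001], [-0.053, -0.998, 0.022], [-0.002, -0.022, -1.0]]
wrist_force: [-0.5, 0.3, -0.3]
grip_width: 90.2
grip_force: 0.0
```

Scaled: -1.4 rad / 3.1416 = -0.4456.

Call:
apply_moves:
  targets: "0 0 -0.0446 0 0 0 90;0 0 -0.0891 0 0 0 90;0 0 -0.1337 0 0 0 90;0 0 -0.1783 0 0 0 90;0 0 -0.2228 0 0 0 90;0 0 -0.2674 0 0 0 90;0 0 -0.3119 0 0 0 90;0 0 -0.3565 0 0 0 90;0 0 -0.4011 0 0 0 90;0 0 -0.4456 0 0 0 90"

```text
clock: 5.5
position: [493.1, 115.0, 266.3]
orientation: [[0.726, -0.687, -0.022], [-0.687, -0.726, -0.022], [-0.001, 0.031, -1.0]]
wrist_force: [0.2, -0.8, -0.8]
grip_width: 89.9
grip_force: 0.0
```

```bash
python3 - <<'E'
from h import *
s=env.state();print(s['q'],s['position'],s['orientation'],s['wrist_force'])
E
```

```text
[ -13.91203012    6.78058541   -7.67847664  107.50775923    1.747016
   67.39303446 -155.65508191] [493.10574457 115.04447172 266.30996062] [[ 7.26441171e-01 -6.86888887e-01 -2.16074532e-02]
 [-6.87228308e-01 -7.26113294e-01 -2.18343181e-02]
 [-6.91708537e-04  3.07106011e-02 -9.99528079e-01]] [ 0.20640812 -0.78203571 -0.7987774 ]
```

Scaled: 0.14 rad / 3.1416 = 0.0446.

Call:
apply_moves:
  targets: "0 0 0.0446 0 0 0 90;0 0 0.0891 0 0 0 90;0 0 0.1337 0 0 0 90;0 0 0.1783 0 0 0 90;0 0 0.2228 0 0 0 90;0 0 0.2674 0 0 0 90;0 0 0.3119 0 0 0 90;0 0 0.3565 0 0 0 90;0 0 0.4011 0 0 0 90;0 0 0.4456 0 0 0 90"

```text
clock: 6.5
position: [493.1, 115.1, 266.3]
orientation: [[0.797, 0.604, 0.02], [0.604, -0.796, -0.026], [-0.0, 0.033, -0.999]]
wrist_force: [0.3, -0.4, 0.6]
grip_width: 90.1
grip_force: 0.0
```

Scaled: 1.4 rad / 3.1416 = 0.4456.

Call:
apply_moves:
  targets: "0 0 0.0446 0 0 0 90;0 0 0.0891 0 0 0 90;0 0 0.1337 0 0 0 90;0 0 0.1783 0 0 0 90;0 0 0.2228 0 0 0 90;0 0 0.2674 0 0 0 90;0 0 0.3119 0 0 0 90;0 0 0.3565 0 0 0 90;0 0 0.4011 0 0 0 90;0 0 0.4456 0 0 0 90"

```text
clock: 7.5
position: [493.1, 115.1, 266.3]
orientation: [[-0.46, 0.887, 0.031], [0.888, 0.46, 0.013], [-0.002, 0.034, -0.999]]
wrist_force: [-0.4, -0.4, -0.2]
grip_width: 89.8
grip_force: 0.0
```

Scaled: 1.04 rad / 3.1416 = 0.331.

Call:
apply_moves:
  targets: "0 0 0.0446 0 0 0 90;0 0 0.0891 0 0 0 90;0 0 0.1337 0 0 0 90;0 0 0.1783 0 0 0 90;0 0 0.2228 0 0 0 90;0 0 0.2674 0 0 0 90;0 0 0.3119 0 0 0 90;0 0 0.331 0 0 0 90;0 0 0.331 0 0 0 90"

```text
clock: 8.4
position: [493.3, 114.9, 266.2]
orientation: [[-0.998, 0.058, 0.005], [0.058, 0.998, 0.032], [-0.003, 0.032, -0.999]]
wrist_force: [0.0, 0.0, -0.3]
grip_width: 90.0
grip_force: 0.0
```

```bash
python3 - <<'E'
from h import *
s=env.state();print(s['q'],s['position'],s['orientation'],s['wrist_force'])
E
```

```text
[  0.71927829   6.29456782 -21.43817913 108.35456668   0.75860363
  64.88539021  65.79137427] [493.32670111 114.89440636 266.20486118] [[-0.99832584  0.05763967  0.00481527]
 [ 0.05776411  0.99782316  0.03181575]
 [-0.00297093  0.03204064 -0.99948215]] [ 0.04197648  0.04457611 -0.30077852]
```

```bash
cat >> h.py <<'E'
from scipy.spatial.transform import Rotation as Ro
def tool(yaw,t):
    """tool y along frame y of yaw (deg), tilted t deg forward (tool x backward)"""
    y=np.radians(yaw);t=np.radians(t);Y=np.array([-np.sin(y),np.cos(y),0]);f=np.array([np.cos(y),np.sin(y),0])
    Z=f*np.sin(t)-np.array([0,0,np.cos(t)]);return np.c_[np.cross(Y,Z),Y,Z]
def need(R,p):
    s=env.state();print('turn',np.round((Ro.from_matrix(R)*Ro.from_matrix(s['orientation']).inv()).as_rotvec(),4),'shift',np.round(np.asarray(p)-s['position'],1))
E
python3 - <<'E'
from h import *
R=tool(-3.4,25);z=R[:,2];g=np.array([510.8,214.9,35])+76*np.array([-.7058,.0425,.7071])
need(R,g+19*z-80*z);need(R,g+19*z);print(80*z)
E
```

```text
turn [-0.0568 -0.4307 -0.0086] shift [ -61.9  104.8 -122.2]
turn [-0.0568 -0.4307 -0.0086] shift [ -28.2  102.8 -194.7]
[ 33.74995047  -2.00511652 -72.50462296]
```

Scaled: -122 mm / 500 = -0.244, 105 mm / 500 = 0.21, -0.431 rad / 3.1416 = -0.1372.

Call:
apply_moves:
  targets: "-0.0054 -0.0414 -0.001 -0.03 0.05 0 90;-0.0108 -0.0828 -0.0019 -0.06 0.11 -0.02 90;-0.0159 -0.121 -0.0025 -0.09 0.16 -0.06 90;-0.0181 -0.1372 -0.0029 -0.124 0.21 -0.12 90;-0.0181 -0.1372 -0.0029 -0.124 0.21 -0.19 90;-0.0181 -0.1372 -0.0029 -0.124 0.21 -0.244 90;-0.0181 -0.1372 -0.0029 -0.124 0.21 -0.244 90"

```text
clock: 9.1
position: [429.5, 218.2, 140.6]
orientation: [[-0.907, 0.061, 0.417], [0.055, 0.998, -0.026], [-0.418, -0.001, -0.908]]
wrist_force: [0.3, -0.0, 0.7]
grip_width: 89.7
grip_force: 0.0
```

```bash
python3 - <<'E'
from h import *
R=tool(-3.4,25);z=R[:,2];g=np.array([510.8,214.9,35])+76*np.array([-.7058,.0425,.7071])
need(R,g+19*z);print(env.state()['q'])
E
```

```text
turn [ 0.0003 -0.005   0.0019] shift [ 35.7  -0.6 -69.1]
[-12.16092438   4.60965397 -38.21109617 133.71687622  42.17217037
  34.72226876   3.01339815]
```

Scaled: -69 mm / 500 = -0.138, -68 mm / 500 = -0.136, -0.005 rad / 3.1416 = -0.0016.

Call:
apply_moves:
  targets: "0 0 0 0.02 0 -0.04 90;0 0 0 0.04 0 -0.078 90;0 -0.0016 0.0006 0.058 0 -0.112 90;0 -0.0016 0.0006 0.07 0 -0.136 90;0 -0.0016 0.0006 0.071 -0.001 -0.138 90;0 -0.0016 0.0006 0.071 -0.001 -0.138 90"

```text
clock: 9.7
position: [468.4, 218.2, 76.0]
orientation: [[-0.902, 0.062, 0.426], [0.057, 0.998, -0.025], [-0.427, 0.002, -0.904]]
wrist_force: [0.1, 0.6, 0.3]
grip_width: 89.9
grip_force: 0.0
```

```bash
python3 - <<'E'
from h import *
s=env.state();print(s['position'],s['wrist_force'])
W=cloud('top',shot('top','top2')[1]);W[~(W[...,2]>14)]=np.nan
print(fitframe(W,[511,215,35],-3.4,45))
im,_=shot('side','side2');cv2.imwrite('pics/side2c.png',cv2.resize(im[60:210,190:360],None,fx=4,fy=4)[:,:,::-1])
E
```

```text
[468.35950416 218.20835218  76.04096376] [0.09722384 0.55542464 0.27966455]
(array([511. , 215. ,  35.2]), array([-3.64, 44.93]), 707, np.float64(0.54))
```

View pics/side2c.png

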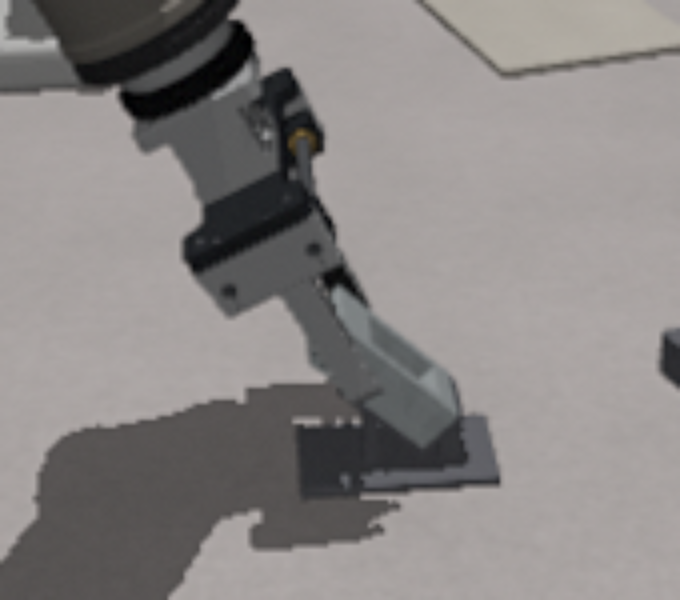

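The crop shows the fingers straddling the frame's guide bar at about (340,350). I'll close them, then lift a little along the slope normal (up and +x).

Call:
apply_moves:
  targets: "0 0 0 0 0 0 75;0 0 0 0 0 0 62;0 0 0 0 0 0 54;0 0 0 0 0 0 46;0 0 0 0 0 0 40;0 0 0 0 0 0 40;0 0 0 0 0 0 40"
  force: 45

```text
clock: 10.5
position: [467.9, 218.1, 74.7]
orientation: [[-0.903, 0.061, 0.425], [0.056, 0.998, -0.024], [-0.426, 0.002, -0.905]]
wrist_force: [-0.5, 0.3, 1.4]
grip_width: 49.4
grip_force: 45.0
```

Scaled: 110 mm / 500 = 0.22, 90 mm / 500 = 0.18.

Call:
apply_moves:
  targets: "0 0 0 0.008 0 0.016 40;0 0 0 0.016 0 0.036 40;0 0 0 0.02 0 0.06 40;0 0 0 0.02 0 0.09 40;0 0 0 0.02 0 0.13 40;0 0 0 0.02 0 0.18 40;0 0 0 0.02 0 0.22 40;0 0 0 0.02 0 0.22 40;0 0 0 0.02 0 0.22 40"

```text
clock: 11.4
position: [477.9, 217.7, 184.4]
orientation: [[-0.903, 0.061, 0.426], [0.056, 0.998, -0.025], [-0.426, 0.001, -0.905]]
wrist_force: [0.3, -0.5, -2.2]
grip_width: 49.6
grip_force: 45.0
```

```bash
python3 - <<'E'
from h import *
s=env.state();print(s['position'],s['wrist_force'],s['grip_width'],s['q'])
for n in('top','side'):
    W=cloud(n,shot(n,n+'3')[1]);W[~(W[...,2]>14)]=np.nan
    print(fitframe(W,[521,215,145],-3.4,45))
E
```

```text
[477.9295584  217.71903451 184.37037052] [ 0.25166034 -0.5368748  -2.2075478 ] 49.6487174214091 [ -7.05117844   4.03321292 -38.11526077 127.41667347  36.06975375
  37.45826265  14.9917815 ]
(array([520.8, 214.8, 144.9]), array([-3.66, 44.92]), 712, np.float64(0.5))
(array([517.8, 214. , 141.3]), array([-3.17, 44.52]), 623, np.float64(0.65))
```

```bash
python3 - <<'E'
from h import *
s=env.state();R0=np.asarray(s['orientation'])
F0=Ro.from_euler('ZY',[-3.5,-45],degrees=True);F1=Ro.from_euler('Z',-14.17,degrees=True)
print(F0.as_matrix()[:,2])
T=(F1*F0.inv());d=np.asarray(s['position'])-[520.8,214.8,145]
p=np.array([525.7,-50,65])+T.apply(d);print(T.as_rotvec(),p,p-s['position'],'tool z',T.apply(R0[:,2]))
E
```

```text
[-0.70578788  0.04316784  0.70710678]
[ 0.12079604  0.77715452 -0.17654318] [522.35295028 -48.96968159 122.91857199] [  44.88865738 -266.60015527  -60.56298448] tool z [-0.3290864   0.08385364 -0.94056935]
```

Scaled: -266.6 mm / 500 = -0.5332, -250 mm / 500 = -0.5, 0.777 rad / 3.1416 = 0.2473.

Call:
apply_moves:
  targets: "0 0 0 0.008 -0.04 0.01 40;0.0048 0.0309 -0.007 0.018 -0.1 0.02 40;0.0095 0.0618 -0.014 0.028 -0.16 0.02 40;0.0143 0.0926 -0.021 0.036 -0.22 0.02 40;0.0191 0.1235 -0.028 0.044 -0.28 0.01 40;0.0239 0.1547 -0.035 0.052 -0.34 0 40;0.0286 0.1856 -0.042 0.06 -0.4 -0.02 40;0.0334 0.2165 -0.049 0.072 -0.46 -0.04 40;0.0385 0.2473 -0.0563 0.082 -0.5 -0.06 40;0.0385 0.2473 -0.0563 0.09 -0.5332 -0.08 40"

```text
clock: 12.5
position: [523.3, -50.6, 141.1]
orientation: [[-0.909, 0.249, -0.334], [0.234, 0.968, 0.086], [0.345, -0.0, -0.939]]
wrist_force: [0.6, -0.0, -3.3]
grip_width: 50.0
grip_force: 45.0
```

Scaled: -20 mm / 500 = -0.04, -10 mm / 500 = -0.02.

Call:
apply_moves:
  targets: "0 0 0 0 0 -0.02 40;0 0 0 0 0 -0.04 40;0 0 0 0 0 -0.04 40;0 0 0 0 0 -0.04 40"

```text
clock: 12.9
position: [522.7, -47.5, 125.1]
orientation: [[-0.913, 0.245, -0.327], [0.23, 0.97, 0.084], [0.338, 0.001, -0.941]]
wrist_force: [0.4, 1.0, -2.2]
grip_width: 49.6
grip_force: 45.0
```

```bash
python3 - <<'E'
from h import *
s=env.state();print(s['position'],s['orientation'],s['wrist_force'],s['grip_width'],s['q'])
for n in('top','side'):
    W=cloud(n,shot(n,n+'4')[1]);W[~(W[...,2]>34)]=np.nan
    print(fitframe(W,[525,-50,65],-14,0))
im=cv2.imread('pics/side4.png');cv2.imwrite('pics/side4c.png',cv2.resize(im[90:290,250:430],None,fx=3,fy=3))
E
```

```text
[522.68406488 -47.46501763 125.1244855 ] [[-0.91282617  0.24459917 -0.32698568]
 [ 0.22975364  0.96962314  0.0839299 ]
 [ 0.33758206  0.00148726 -0.94129493]] [ 0.38867168  1.02289873 -2.16904955] 49.637273813143054 [ 17.16506345  29.08012758 -21.29563075  99.7251394    4.48440326
  71.92123186  70.40632827]
(array([525.6, -48.6,  67.6]), array([-14.05,   0.45]), 449, np.float64(0.76))
(array([523.1, -49.1,  65.6]), array([-14.04,  -0.87]), 680, np.float64(0.55))
```

View pics/side4c.png

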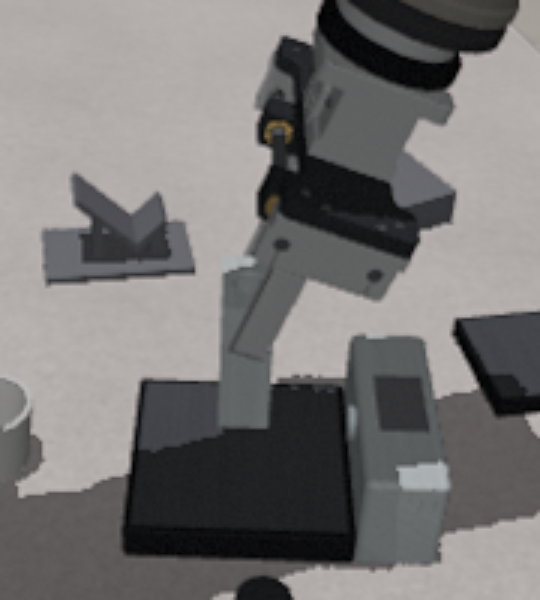

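The crop shows the frame upright above the stage at (243,340), clear of the housing. I'll lower it and then creep down to contact.

Scaled: -40 mm / 500 = -0.08, -39 mm / 500 = -0.078.

Call:
apply_moves:
  targets: "0 0 0 0 -0.002 -0.024 40;0 0 0 0 -0.002 -0.048 40;0 0 0 0 -0.002 -0.068 40;0 0 0 0 -0.002 -0.078 40;0 0 0 0 -0.002 -0.08 40;0 0 0 0 -0.002 -0.08 40;0 0 0 0 -0.002 -0.08 40"

```text
clock: 13.7
position: [523.2, -49.4, 85.0]
orientation: [[-0.912, 0.246, -0.327], [0.231, 0.969, 0.085], [0.338, 0.002, -0.941]]
wrist_force: [-0.1, 0.1, -2.3]
grip_width: 49.7
grip_force: 45.0
```

Scaled: -2 mm / 500 = -0.004, -1.5 mm / 500 = -0.003.

Call:
apply_moves:
  targets: "0 0 0 0 0 -0.001 40;0 0 0 0 0 -0.002 40;0 0 0 0 0 -0.003 40;0 0 0 0 0 -0.004 40;0 0 0 0 0 -0.004 40;0 0 0 0 0 -0.004 40"

```text
clock: 14.3
position: [523.0, -49.5, 82.7]
orientation: [[-0.912, 0.246, -0.328], [0.231, 0.969, 0.085], [0.338, 0.001, -0.941]]
wrist_force: [-0.3, 0.2, -1.3]
grip_width: 49.8
grip_force: 45.0
```

Scaled: -0.6 mm / 500 = -0.0012, -0.3 mm / 500 = -0.0006.

Call:
apply_moves:
  targets: "0 0 0 0 0 -0.0006 40;0 0 0 0 0 -0.0012 40;0 0 0 0 0 -0.0012 40;0 0 0 0 0 -0.0012 40"

```text
clock: 14.7
position: [523.0, -49.4, 82.1]
orientation: [[-0.912, 0.246, -0.327], [0.231, 0.969, 0.085], [0.338, 0.001, -0.941]]
wrist_force: [0.3, -0.1, -2.3]
grip_width: 49.8
grip_force: 45.0
```

```bash
python3 - <<'E'
from h import *
for n in('top','side'):
    W=cloud(n,shot(n,n+'5')[1]);W[~(W[...,2]>27)]=np.nan
    print(fitframe(W,[525,-50,24],-14,0))
E
```

```text
(array([525.9, -49.7,  24.6]), array([-14.47,   0.19]), 400, np.float64(0.78))
(array([523.3, -51.1,  22.2]), array([-13.5 ,  -0.58]), 582, np.float64(0.54))
```

Scaled: -0.8 mm / 500 = -0.0016, -0.4 mm / 500 = -0.0008.

Call:
apply_moves:
  targets: "0 0 0 0 0 -0.0008 40;0 0 0 0 0 -0.0016 40;0 0 0 0 0 -0.0016 40;0 0 0 0 0 -0.0016 40"

```text
clock: 15.2
position: [523.1, -49.5, 81.9]
orientation: [[-0.912, 0.246, -0.327], [0.231, 0.969, 0.085], [0.338, 0.001, -0.941]]
wrist_force: [-1.2, -0.6, 6.7]
grip_width: 50.1
grip_force: 45.0
```

Contact with the stage. I'll release and back out along the tool axis.

Scaled: 0.5 mm / 500 = 0.001.

Call:
apply_moves:
  targets: "0 0 0 0 0 0.001 48;0 0 0 0 0 0.001 54;0 0 0 0 0 0.001 62;0 0 0 0 0 0.001 72;0 0 0 0 0 0.001 84;0 0 0 0 0 0.001 88;0 0 0 0 0 0.001 88"

```text
clock: 15.9
position: [523.0, -49.4, 81.8]
orientation: [[-0.912, 0.246, -0.327], [0.231, 0.969, 0.085], [0.338, 0.001, -0.941]]
wrist_force: [0.2, -0.1, -1.2]
grip_width: 87.3
grip_force: 0.0
```

Scaled: 172 mm / 500 = 0.344, 132 mm / 500 = 0.264.

Call:
apply_moves:
  targets: "0 0 0 0.0066 -0.0018 0.0188 88;0 0 0 0.02 -0.0052 0.056 88;0 0 0 0.04 -0.01 0.112 88;0 0 0 0.066 -0.018 0.188 88;0 0 0 0.092 -0.024 0.264 88;0 0 0 0.12 -0.032 0.344 88;0 0 0 0.12 -0.032 0.344 88;0 0 0 0.12 -0.032 0.344 88"

```text
clock: 16.7
position: [583.5, -65.5, 254.8]
orientation: [[-0.913, 0.246, -0.326], [0.231, 0.969, 0.084], [0.336, 0.002, -0.942]]
wrist_force: [-0.1, -0.2, -0.6]
grip_width: 88.0
grip_force: 0.0
```

```bash
python3 - <<'E'
from h import *
for n in('top','side'):
    W=cloud(n,shot(n,n+'6')[1]);V=W.copy();V[~(V[...,2]>27)]=np.nan
    print(fitframe(V,[525,-50,24],-14,0))
    q=W[~np.isnan(W[...,0])]
    q=q[(abs(q[:,0]-472)<35)&(abs(q[:,1]+287)<35)];h=q[q[:,2]>176];print('handle top',cv2.minEnclosingCircle(h[:,:2].astype(np.float32)),np.median(h[:,2]),len(h))
a=cv2.imread('pics/top6.png');cv2.imwrite('pics/top6c.png',cv2.resize(a[120:320,290:490],None,fx=3,fy=3))
need(tool(0,0),[500,-150,330]);print(env.state()['q'])
E
```

```text
(array([526.7, -49.7,  24.5]), array([-14.11,   0.83]), 371, np.float64(0.74))
handle top ((0.0, 0.0), 0.0) nan 0
(array([524.1, -51.2,  22.2]), array([-13.66,  -0.07]), 842, np.float64(0.53))
handle top ((471.31549072265625, -287.2669677734375), 12.815619468688965) 180.40213285167775 297
turn [-0.0442 -0.3442  0.2459] shift [-82.4 -84.6  76.7]
[ 16.82582453  27.91089058 -20.64435181  84.20072244   3.60620982
  88.50437457  71.88672083]
  return _methods._mean(a, axis=axis, dtype=dtype,
  ret = ret.dtype.type(ret / rcount)
```

View pics/top6c.png

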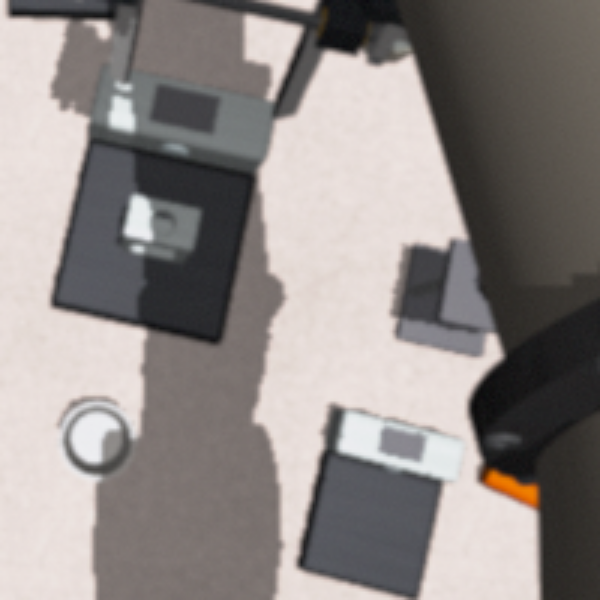

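The crop shows the frame standing in the middle of the large stage at (165,225), guide hole up. The decoy is at (510,485), lying on the table. Now I'll move above the probe.

Scaled: -221 mm / 500 = -0.442, -205 mm / 500 = -0.41, 0.1 rad / 3.1416 = 0.0318.

Call:
apply_moves:
  targets: "-0.0032 0.0318 0 -0.01 -0.02 0.04 80;0 0 0 -0.02 -0.08 0.1 70;0 0 0 -0.06 -0.15 0.14 60;0 0 0 -0.1 -0.22 0.15 56;0 0 0 -0.14 -0.29 0.15 56;0 0 0 -0.18 -0.36 0.15 56;0 0 0 -0.2 -0.41 0.15 56;0 0 0 -0.224 -0.442 0.15 56;0 0 0 -0.224 -0.442 0.15 56;0 0 0 -0.224 -0.442 0.15 56"

```text
clock: 17.8
position: [470.7, -286.0, 328.2]
orientation: [[-0.912, 0.247, -0.328], [0.231, 0.969, 0.086], [0.339, 0.002, -0.941]]
wrist_force: [0.1, 0.8, 0.5]
grip_width: 55.5
grip_force: 0.0
```

```bash
python3 - <<'E'
from h import *
need(tool(-14.2,0),[472,-286,250]);print(env.state()['q'])
E
```

```text
turn [-0.0871 -0.3351  0.0009] shift [  1.3   0.  -78.2]
[ 33.99444096  21.04226213 -15.3607392   84.52655162   6.86228584
  94.99018118  93.80635708]
```

Scaled: -78 mm / 500 = -0.156, -50 mm / 500 = -0.1, -0.335 rad / 3.1416 = -0.1066.

Call:
apply_moves:
  targets: "-0.0092 -0.0357 0 0 0 0 56;-0.0185 -0.0713 0 0 0 0 56;-0.0277 -0.1066 0.0003 0.002 0 -0.04 56;-0.0277 -0.1066 0.0003 0.002 0 -0.1 56;-0.0277 -0.1066 0.0003 0.002 0 -0.156 56;-0.0277 -0.1066 0.0003 0.002 0 -0.156 56;-0.0277 -0.1066 0.0003 0.002 0 -0.156 56"

```text
clock: 18.5
position: [472.5, -285.5, 251.2]
orientation: [[-0.97, 0.244, 0.0], [0.244, 0.97, -0.0], [-0.0, 0.0, -1.0]]
wrist_force: [0.3, -0.4, 0.7]
grip_width: 56.2
grip_force: 0.0
```

```bash
python3 - <<'E'
from h import *
need(tool(-14.2,0),[472,-286,131])
im,d=shot('side','side7');W=cloud('side',d);q=W[~np.isnan(W[...,0])];q=q[(abs(q[:,0]-471)<20)&(abs(q[:,1]+287)<20)&(q[:,2]>176)&(q[:,2]<186)]
print(cv2.minEnclosingCircle(q[:,:2].astype(np.float32)),len(q))
cv2.imwrite('pics/side7c.png',cv2.resize(im[150:400,180:480],None,fx=2.4,fy=2.4)[:,:,::-1])
E
```

```text
turn [ 0.0001  0.0004 -0.0017] shift [  -0.5   -0.5 -120.2]
((470.7676696777344, -287.5441589355469), 12.057528495788574) 298
```

View pics/side7c.png

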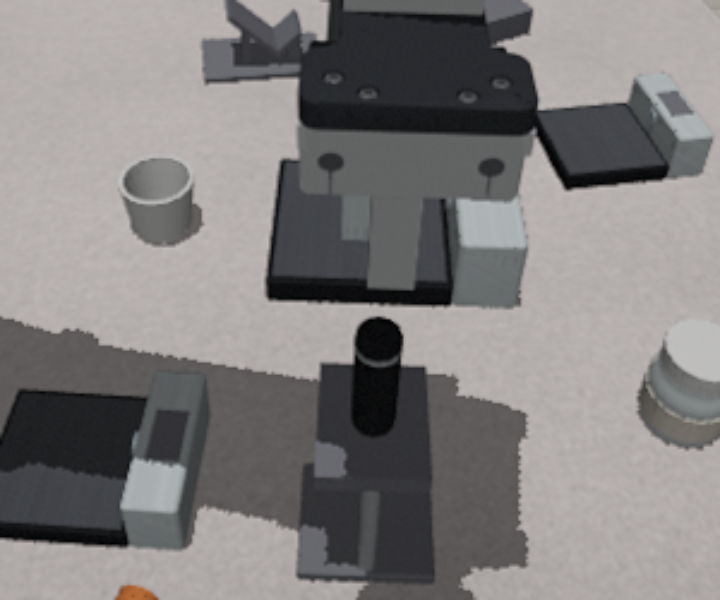

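The crop shows the black handle in the rack at (377,380), with the gripper above it and aligned. I'll descend and grip.

Scaled: -120 mm / 500 = -0.24, -118 mm / 500 = -0.236.

Call:
apply_moves:
  targets: "0 0 0 -0.001 -0.001 -0.05 56;0 0 0 -0.001 -0.001 -0.11 56;0 0 0 -0.001 -0.001 -0.16 56;0 0 0 -0.001 -0.001 -0.21 56;0 0 0 -0.001 -0.001 -0.236 56;0 0 0 -0.001 -0.001 -0.24 56;0 0 0 -0.001 -0.001 -0.24 56;0 0 0 -0.001 -0.001 -0.24 56"

```text
clock: 19.35
position: [472.3, -287.3, 132.2]
orientation: [[-0.97, 0.245, 0.003], [0.245, 0.97, -0.002], [-0.003, -0.001, -1.0]]
wrist_force: [-0.2, 0.3, -0.1]
grip_width: 56.1
grip_force: 0.0
```

Call:
apply_moves:
  targets: "0 0 0 0 0 0 45;0 0 0 0 0 0 35;0 0 0 0 0 0 28;0 0 0 0 0 0 20;0 0 0 0 0 0 15;0 0 0 0 0 0 15;0 0 0 0 0 0 15;0 0 0 0 0 0 15"
  force: 30

```text
clock: 20.15
position: [471.5, -287.0, 130.9]
orientation: [[-0.97, 0.245, 0.001], [0.245, 0.97, -0.001], [-0.001, -0.001, -1.0]]
wrist_force: [-0.4, -0.2, 3.3]
grip_width: 23.6
grip_force: 30.0
```

Scaled: 150 mm / 500 = 0.3, 100 mm / 500 = 0.2.

Call:
apply_moves:
  targets: "0 0 0 0 0 0.006 15;0 0 0 0 0 0.024 15;0 0 0 0 0 0.056 15;0 0 0 0 0 0.1 15;0 0 0 0 0 0.15 15;0 0 0 0 0 0.2 15;0 0 0 0 0 0.25 15;0 0 0 0 0 0.29 15;0 0 0 0 0 0.3 15;0 0 0 0 0 0.3 15"

```text
clock: 21.15
position: [471.7, -287.0, 281.4]
orientation: [[-0.969, 0.245, 0.002], [0.245, 0.969, -0.002], [-0.002, -0.001, -1.0]]
wrist_force: [-0.3, 0.3, -1.5]
grip_width: 23.9
grip_force: 30.0
```

```bash
python3 - <<'E'
from h import *
s=env.state();p=np.array(s['position']);print(p,s['wrist_force'],s['grip_width'])
im,d=shot('side','side8')
print(proj('side',[p,p-[0,0,60],p-[0,0,114]]))
x,y=proj('side',p-[0,0,60])[0].astype(int);cv2.imwrite('pics/side8c.png',cv2.resize(im[y-70:y+70,x-90:x+90],None,fx=4,fy=4,interpolation=cv2.INTER_CUBIC)[:,:,::-1]);print(x-90,y-70)
E
```

```text
[ 471.660563   -287.0135968   281.42920611] [-0.31050969  0.33579835 -1.46686524] 23.863472860485828
[[342.5922404  225.64361729]
 [339.63410391 265.67978393]
 [337.37835273 296.20969022]]
249 195
```

View pics/side8c.png

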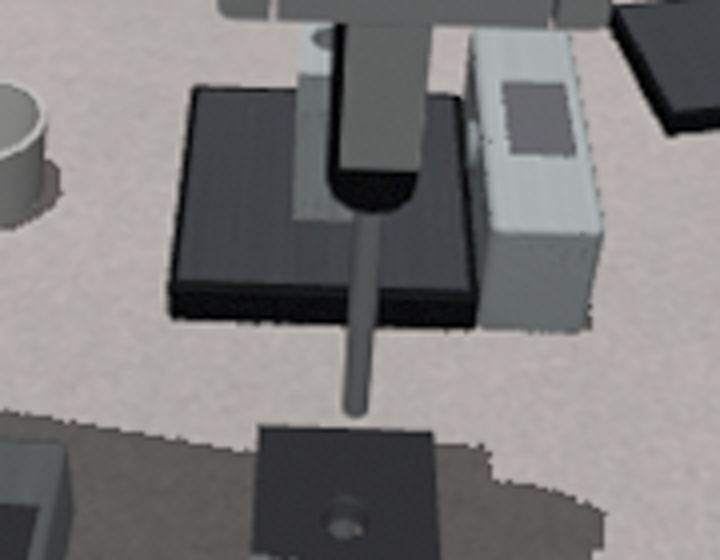

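The crop shows the rod hanging vertically below the handle, from (367,215) to its tip at (355,415), clear of the rack. I'll fit the rod axis and the frame in the same camera's cloud.

```bash
cat >> h.py <<'E'
def fitrod(W,x,y,z0,z1,r=4.):
    q=W[~np.isnan(W[...,0])];q=q[(q[:,2]>z0)&(q[:,2]<z1)&(np.hypot(q[:,0]-x,q[:,1]-y)<11)]
    zm=(z0+z1)/2
    f=lambda p:np.hypot(q[:,0]-p[0]-p[2]*(q[:,2]-zm),q[:,1]-p[1]-p[3]*(q[:,2]-zm))-r
    # keep the camera-facing solution by starting beyond the surface
    o=least_squares(f,[x,y,0,0],loss='soft_l1',f_scale=1.);p=o.x
    return p[:2],np.degrees(p[2:]),len(q),np.median(abs(f(p))),p[:2]-p[2:]*(zm-z0)
E
python3 - <<'E'
from h import *
W=cloud('side',np.load('pics/side8.npy'))
print(fitrod(W,470,-289,170,250))
q=W[~np.isnan(W[...,0])];q=q[(np.hypot(q[:,0]-470,q[:,1]+289)<12)&(q[:,2]>130)&(q[:,2]<255)];print('tip z',np.sort(q[:,2])[:5])
V=W.copy();V[~(V[...,2]>27)]=np.nan;V[V[...,1]<-100]=np.nan
print(fitframe(V,[524,-51,22],-14,0))
E
```

```text
(array([ 470.84425284, -287.94719147]), array([-0.02821921,  0.15049965]), 336, np.float64(0.2535878800674589), array([ 470.86395357, -288.05226005]))
tip z [166.74877086 166.95243499 167.49478508 167.75687902 168.34728964]
(array([523.3, -50.9,  22. ]), array([-12.67,  -0.45]), 380, np.float64(0.57))
```

Scaled: 237 mm / 500 = 0.474, 150 mm / 500 = 0.3.

Call:
apply_moves:
  targets: "0 0 0 0.008 0.032 0 15;0 0 0 0.022 0.092 0 15;0 0 0 0.036 0.16 0 15;0 0 0 0.052 0.23 0 15;0 0 0 0.068 0.3 0 15;0 0 0 0.084 0.37 0 15;0 0 0 0.098 0.432 0 15;0 0 0 0.106 0.466 0 15;0 0 0 0.107 0.474 0 15;0 0 0 0.107 0.474 0 15"

```text
clock: 22.2
position: [524.5, -49.3, 280.1]
orientation: [[-0.97, 0.244, -0.0], [0.244, 0.97, -0.001], [0.0, -0.001, -1.0]]
wrist_force: [0.3, -1.5, -0.4]
grip_width: 23.6
grip_force: 30.0
```

Scaled: -30 mm / 500 = -0.06, -24 mm / 500 = -0.048.

Call:
apply_moves:
  targets: "0 0 0 0 0 -0.02 15;0 0 0 0 0 -0.048 15;0 0 0 0 0 -0.06 15;0 0 0 0 0 -0.06 15;0 0 0 0 0 -0.06 15"

```text
clock: 22.7
position: [524.9, -50.2, 250.7]
orientation: [[-0.969, 0.245, 0.001], [0.245, 0.969, -0.001], [-0.001, -0.001, -1.0]]
wrist_force: [0.9, -0.1, -0.6]
grip_width: 23.8
grip_force: 30.0
```

```bash
cat > m.py <<'E'
from h import *
import sys
s=env.state();p=s['position'];print(p,s['orientation'][:,2],s['wrist_force'],s['grip_force'])
z0=p[2]-114+4
if len(sys.argv)>1:z0=float(sys.argv[1])
A=[];B=[]
for k in range(4):
    im,d=shot('side','side9');W=cloud('side',d)
    A.append(np.r_[(lambda r:(r[0],r[1],r[4]))(fitrod(W,p[0]-1,p[1]-1,z0,p[2]-22))].ravel())
    V=W.copy();V[~((V[...,2]>27)&(V[...,2]<114))]=np.nan
    f=fitframe(V,[524,-51,22],-14,0);B.append(np.r_[f[0],f[1]])
print('rod mid,slopes,low',np.mean(A,0).round(2));print('frame',np.mean(B,0).round(2),np.std(B,0).round(2))
c=proj('side',[524,-51,112])[0].astype(int)
cv2.imwrite('pics/side9c.png',cv2.resize(im[c[1]-40:c[1]+60,c[0]-65:c[0]+65],None,fx=6,fy=6,interpolation=cv2.INTER_CUBIC)[:,:,::-1]);print(c)
E
python3 m.py
```

```text
[524.90326082 -50.19093483 250.66874279] [ 5.37374286e-04 -7.55496512e-04 -9.99999570e-01] [ 0.93878186 -0.09422361 -0.56855406] 29.999875724315643
rod mid,slopes,low [ 5.2385e+02 -5.1110e+01  1.3000e-01  1.0000e-02  5.2375e+02 -5.1120e+01]
frame [ 5.2412e+02 -5.1230e+01  2.2120e+01 -1.3960e+01  4.0000e-02] [0.31 0.08 0.08 0.19 0.17]
[331 204]
```

View pics/side9c.png

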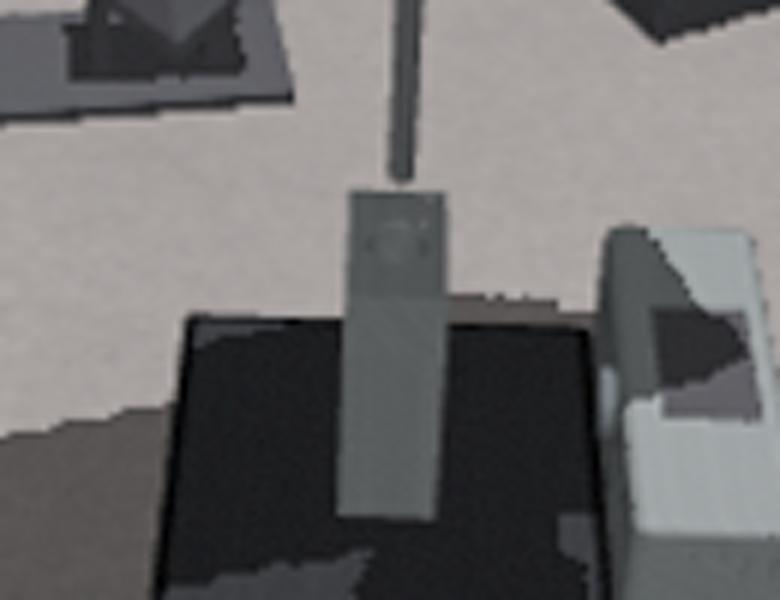

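The crop shows the rod tip at (400,180), directly above the hole at (399,240). The fits agree to about 0.3 mm, so I'll lower it straight down.

Scaled: -37 mm / 500 = -0.074, -36 mm / 500 = -0.072.

Call:
apply_moves:
  targets: "0 0 0 0.0006 0 -0.006 15;0 0 0 0.0006 0 -0.016 15;0 0 0 0.0006 0 -0.028 15;0 0 0 0.0006 0 -0.04 15;0 0 0 0.0006 0 -0.052 15;0 0 0 0.0006 0 -0.064 15;0 0 0 0.0006 0 -0.072 15;0 0 0 0.0006 0 -0.074 15;0 0 0 0.0006 0 -0.074 15"

```text
clock: 23.8
position: [525.3, -49.9, 213.7]
orientation: [[-0.97, 0.245, 0.001], [0.245, 0.97, -0.001], [-0.001, -0.001, -1.0]]
wrist_force: [-0.1, 0.1, 0.2]
grip_width: 23.6
grip_force: 30.0
```

```bash
python3 m.py 118
```

```text
[525.2537934  -49.90924788 213.73011613] [ 7.49271401e-04 -7.92692925e-04 -9.99999405e-01] [-0.05760505  0.05101696  0.19701018] 29.999880194664
rod mid,slopes,low [ 5.2413e+02 -5.0920e+01 -3.0000e-02  1.0000e-02  5.2415e+02 -5.0930e+01]
frame [ 5.2375e+02 -5.1150e+01  2.2180e+01 -1.3910e+01  1.0000e-02] [0.15 0.05 0.04 0.24 0.16]
[331 204]
```

Still centred, with no contact. I'll lower the remaining 35 mm.

Scaled: -35 mm / 500 = -0.07, -34 mm / 500 = -0.068.

Call:
apply_moves:
  targets: "0 0 0 -0.0004 -0.0004 -0.006 15;0 0 0 -0.0004 -0.0004 -0.016 15;0 0 0 -0.0004 -0.0004 -0.028 15;0 0 0 -0.0004 -0.0004 -0.04 15;0 0 0 -0.0004 -0.0004 -0.052 15;0 0 0 -0.0004 -0.0004 -0.062 15;0 0 0 -0.0004 -0.0004 -0.068 15;0 0 0 -0.0004 -0.0004 -0.07 15;0 0 0 -0.0004 -0.0004 -0.07 15;0 0 0 -0.0004 -0.0004 -0.07 15"

```text
clock: 25.0
position: [525.2, -50.2, 179.0]
orientation: [[-0.969, 0.245, 0.001], [0.245, 0.969, -0.001], [-0.001, -0.001, -1.0]]
wrist_force: [0.4, 0.7, -1.7]
grip_width: 23.7
grip_force: 30.0
```

```bash
python3 m.py 116
```

```text
[525.20726389 -50.15013225 179.03114602] [ 1.22411270e-03 -8.92014674e-04 -9.99998853e-01] [ 0.36732284  0.68196177 -1.73356639] 29.999854266643524
rod mid,slopes,low [ 5.2399e+02 -5.1240e+01  3.9000e-01  8.0000e-02  5.2385e+02 -5.1260e+01]
frame [ 5.2383e+02 -5.1150e+01  2.2170e+01 -1.4110e+01 -8.0000e-02] [0.44 0.11 0.04 0.29 0.23]
[331 204]
```

View pics/side9c.png

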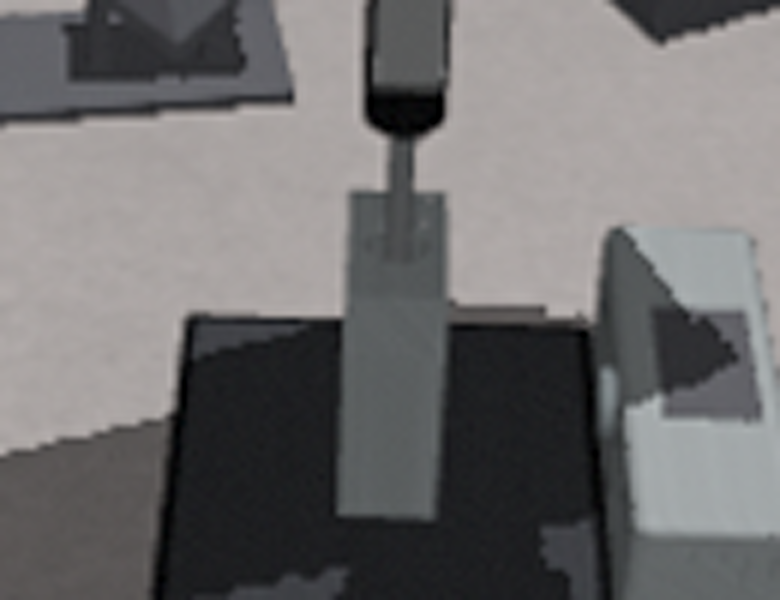

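The crop shows the rod entering the hole at (399,240), centred, with clearance visible on both sides. The tip is at z of about 65 mm, 41 mm above the frame's underside. I'm handing in.

```bash
python3 -c "
from plant import env
print(env.hand_in())"
```

```text
the job is handed in; nothing more can be done
None
```

I handed the job in at about 25 s: the frame stands upright and released mid-stage, and the probe is held still through the guide hole, within about 0.5 mm of centre, tip about 41 mm above the frame's underside. The orange look-alike toppled early in the run; I don't know why and left it where it fell. The hand-in returned no verdict.

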